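# Close the craft canisters at the end of the dye workshop

### The arm

A 6-joint arm with a two-finger parallel gripper is mounted at the origin on the work surface. World frame = base frame: x ahead of the robot, y to its left, z up, the work surface at z = 0. Lengths are in mm, angles in rad, forces in N, time in s.
With the tool pointing down it reaches from about 350 to 775 mm from the base axis. Payload 7.3 kg.
Tool frame: the origin (TCP) lies at the very end of the fingers, on their centre line; the grasp point (between the pads) lies 19 mm behind it; z points along the fingers, y is the line along which they close (so a half turn about z gives the same grasp; the last joint's range is limited). The gripper opens to 92 mm and grips with 3 to 60 N. Pads are 19 mm wide; open, the fingers measure 130 mm over their backs; the gripper's body (75 mm by 190 mm) begins 47 mm behind the grasp point.
Start: joints at [-1.38, 0.342, 1.524, -0, 1.275, -0.146], TCP at [173.519, -495.516, 226.741] pointing down, gripper open.
Joint ranges: [-2.53, 2.53], [-0.77, 2.02], [0.04, 2.7], [-1, 4.14], [0.28, 2.66], [-3.11, 3.11]. Speed limits (rad/s): [2.57, 2.57, 3.14, 3.14, 3.14, 3.14].

### API

Orientations are given as [roll, pitch, yaw] about the fixed x, y, z axes, in that order (R = Rz(yaw) Ry(pitch) Rx(roll)).
In Python, from plant import * gives the robot as it stands.
- The arm moves only by the tool arm_command, never from a script. Its arguments are lists of equal length, an entry for each row: "gripper": the finger opening in mm, from 0 to 91.8; "dp": the shift along the tool's x, y, z in units of 25 mm (1.0 is 25 mm), a list of three; "twist": the turn about the tool's z in units of 5 degrees (1.0 is 5 degrees). A call has exactly 5 rows; each row shifts and turns the commanded pose from where the row before left it, along the tool's axes as they then stand; what a row does not reach is not made up. A row lasts 1/8 s, in which the tool goes at most 62.5 mm and 10.7 degrees, less where a joint would pass 70% of its speed; a pose out of reach is approached as far as the arm can. A call is refused whole if a number of a shift passes 1 or a number of a turn 1, either way. A call with a gripper value outside its range is refused whole. The fingers move at their own pace and stop on an object; the grip force is fixed at half the most. Time passes only in rows, so rows that do not move let the fingers close, or fill a call up. It gives the time, the measured TCP pose, the force, the opening and the grip force at its end, in the units of the state.
- get_obs(): the state, without advancing time (a new reading comes with each control period).
- capture(name): name is "side" or "top"; returns the picture (400x640x3 uint8, red, green, blue); there is no depth.
- get_calibration(name): a dict with "mtx" (3x3 intrinsics, pixels), "position" and "attitude" of the camera in the world. Camera axes: x right, y down, z forward; pixel columns grow to the right and rows downward; lengths in mm; the calibration is good to about 2 mm. A picture is of the moment at which its call begins. get_calibration takes no time and is no camera call.
- close_job(): hands the job in; it is judged then, once.
The state is a dict: "time": time; "joint_positions": joint angles; "dq": joint speeds; "tau": joint torques, N m; "tool_pos": TCP position; "tcp_rot": TCP orientation; "contact_force": force on the tool from outside, world axes, zero at the start; "moment": the same for the moment, N m; "grip_width": finger opening in mm; "finger_force": force on a finger pad.
Only numpy, scipy, OpenCV 4.12 (cv2) and the standard library are available. Lean on these libraries where they do the work, as an engineer would, in place of code of your own. Each camera call takes 0.05 s, during which the arm holds its last target. There are 200 camera calls.

### The job

The session is over: close the four open canisters on the craft table by putting each wooden lid on the canister it fits in shape and size, set down (not dropped) so that it sits fully home and level on the rim. Don't shove the canisters about, and leave the canister that is already closed and the small dye bottle among them standing where they are.

Things in the scene. Friction and masses are not known exactly. Their poses are not given: they have to be found in the camera images.
- lid_large_mid (a point): The largest round wooden lid. From below: grey tapered plug 9 mm deep (78 mm across, 5 mm play all round in the mouth), wooden flange 5 mm thick (round, 104 mm across), on it a knob 26 mm across, 28 mm tall. 42 mm high in all, loose, 40 to 120 g, lying right way up. Point: on the middle axis half-way up, 7 mm above the flange's top; 12 mm above the canister's rim when fully home. z up; fits at any turn.
- lid_small_mid (a point): The small round wooden lid. From below: grey tapered plug 9 mm deep (50 mm across, 5 mm play all round in the mouth), wooden flange 5 mm thick (round, 76 mm across), on it a knob 26 mm across, 28 mm tall. 42 mm high in all, loose, 40 to 120 g, lying right way up. Point: on the middle axis half-way up, 7 mm above the flange's top; 12 mm above the canister's rim when fully home. z up; fits at any turn.
- lid_square_mid (a point): The square wooden lid. From below: grey tapered plug 9 mm deep (66 mm square, 5 mm play all round in the mouth), wooden flange 5 mm thick (92 mm square), on it a bar grip 54 mm (along x) by 16 mm, 28 mm tall. 42 mm high in all, loose, 40 to 120 g, lying right way up. Point: on the middle axis half-way up, 7 mm above the flange's top; 12 mm above the canister's rim when fully home. z up, x, y parallel to the sides; fits at any quarter turn.
- lid_oblong_mid (a point): The oblong wooden lid. From below: grey tapered plug 9 mm deep (86 mm by 42 mm, 5 mm play all round in the mouth), wooden flange 5 mm thick (112 mm along x by 68 mm), on it a bar grip 54 mm (along x) by 16 mm, 28 mm tall. 42 mm high in all, loose, 40 to 120 g, lying right way up. Point: on the middle axis half-way up, 7 mm above the flange's top; 12 mm above the canister's rim when fully home. z up; fits either way round, x along the canister's x.
- pot_large: Open white round canister, 96 mm across outside, walls 4 mm, 85 mm high, standing loose on the table, filled well below the rim with wooden beads; 0.5 to 0.85 kg. Origin at the centre of its underside, z up.
- pot_small: Open white round canister, 68 mm across outside, walls 4 mm, 65 mm high, standing loose on the table, filled well below the rim with corks; 0.5 to 0.85 kg. Origin at the centre of its underside, z up.
- pot_square: Open white square canister, 84 mm by 84 mm outside, walls 4 mm, 75 mm high, standing loose on the table, filled well below the rim with clothes pegs; 0.5 to 0.85 kg. Origin at the centre of its underside, z up, x and y parallel to its sides.
- pot_oblong: Open white oblong canister, 104 mm (along its x) by 60 mm outside, walls 4 mm, 60 mm high, standing loose on the table, filled well below the rim with short wooden dowels; 0.5 to 0.85 kg. Origin at the centre of its underside, z up.
- closed_pot: Bystander: a round white canister, 80 mm across, already closed with a wooden lid and knob, 103 mm high in all (0.55 kg). It is one of the crowd among the lids and canisters, and stays as it is. Origin at the centre of its underside.
- dye_small_a: Bystander: a small loose plum-coloured squeeze bottle with a white cone nozzle, 38 mm across, 118 mm high, 90 g, standing upright among the lids and canisters. Origin at the centre of its underside.

How it is judged (in metres and radians):
At the end, for the whole second after the job is handed in: Each of the four lids is fully home on the canister of its own shape and size: within 10 mm of its middle, at seated height within 4 mm, level within 0.06 rad, at rest; the canisters stand upright on the table (horizontal distance between lid_large_mid and pot_large below 0.01 m and z of lid_large_mid in the frame of pot_large between 0.093 and 0.101 m and angle between each of lid_large_mid, pot_large, lid_small_mid, pot_small, lid_square_mid, pot_square, lid_oblong_mid, pot_oblong's own z axis and vertical below 0.06 rad and height (world z) of each of pot_large, pot_small, pot_square, pot_oblong below 0.008 m and linear speed of each of lid_large, pot_large, lid_small, pot_small, lid_square, pot_square, lid_oblong, pot_oblong below 0.02 m/s and horizontal distance between lid_small_mid and pot_small below 0.01 m and z of lid_small_mid in the frame of pot_small between 0.073 and 0.081 m and horizontal distance between lid_square_mid and pot_square below 0.01 m and z of lid_square_mid in the frame of pot_square between 0.083 and 0.091 m and horizontal distance between lid_oblong_mid and pot_oblong below 0.01 m and z of lid_oblong_mid in the frame of pot_oblong between 0.068 and 0.076 m); the robot touches nothing.
It fails at once if an open canister was shoved more than 40 mm or tipped over (distance of any of pot_large, pot_small, pot_square, pot_oblong from where it was at the start of the episode above 0.04 m or angle between any of pot_large, pot_small, pot_square, pot_oblong's own z axis and vertical above 0.4 rad).
It fails at once if a lid was dropped from more than about 25 mm instead of being set down (over 0.7 m/s out of the fingers) ((contact force between the fingers and lid_large below 0.02 N and linear speed of lid_large above 0.7 m/s) or (contact force between the fingers and lid_small below 0.02 N and linear speed of lid_small above 0.7 m/s) or (contact force between the fingers and lid_square below 0.02 N and linear speed of lid_square above 0.7 m/s) or (contact force between the fingers and lid_oblong below 0.02 N and linear speed of lid_oblong above 0.7 m/s)).
It fails at once if the canister that was already closed, or the dye bottle among the canisters, was moved more than 40 mm or knocked over (distance of any of closed_pot, dye_small_a from where it was at the start of the episode above 0.04 m or angle between any of closed_pot, dye_small_a's own z axis and vertical above 0.4 rad).
It also fails if it takes over 115 s, if anything falls off the work surface, if the arm or the gripper's body presses on something with over 40 N, if the wrist force passes 120 N, or if a joint passes its speed limit or range.

## Working session

There is one attempt and no reset: what is moved stays moved. The work goes in short steps, Python scripts to look and compute and a tool call to move; the robot and the scene stay as the last step left them, time stands still between calls to the robot, and variables do not carry over. Pictures are saved under pics/ and viewed, at most 14 in all, crops included, and the job is handed in when it is done.

Besides the shell and the picture viewer there is one more tool, called after "Request:" by a JSON object that holds its "name" and its "arguments". arm_command: Moves the arm, as the interface text tells. Its arguments: {"type":"object","properties":{"gripper":{"type":"array"},"dp":{"type":"array"},"twist":{"type":"array"}},"required":["gripper","dp","twist"]}

```bash
mkdir -p pics; python3 - <<'E'
from plant import *
import cv2
for n in("top","side"):
    c=get_calibration(n); print(n,c)
    cv2.imwrite(f"pics/{n}0.png",cv2.cvtColor(capture(n),cv2.COLOR_RGB2BGR))
o=get_obs();print(o)
E
```

```text
top {'mtx': array([[469.34675022,   0.        , 320.3826722 ],
       [  0.        , 469.34675022, 207.57763931],
       [  0.        ,   0.        ,   1.        ]]), 'position': array([ 416.97234303,  -17.6650337 , 1566.72790742]), 'attitude': array([-3.05743142e+00,  2.32717110e-03, -1.59861937e+00])}
side {'mtx': array([[452.56332958,   0.        , 317.28113114],
       [  0.        , 452.56332958, 194.20712616],
       [  0.        ,   0.        ,   1.        ]]), 'position': array([178.59119838, 791.06743265, 855.98947315]), 'attitude': array([-2.3212357 ,  0.01231772, -2.74196634])}
{'time': 0.1, 'joint_positions': array([-1.37998982e+00,  3.42645820e-01,  1.52488471e+00, -3.35119944e-05,
        1.27537142e+00, -1.45987222e-01]), 'dq': array([-0.0016186 , -0.00168498, -0.00256932,  0.00084216,  0.00063362,
        0.00073472]), 'tau': array([ 1.65262820e-03, -4.32003307e+01, -2.44695371e+01,  7.18154199e-02,
        5.26594778e-02, -4.29363229e-05]), 'tool_pos': array([ 173.4455724 , -495.16268294,  226.13103649]), 'tcp_rot': array([-3.14029262e+00, -1.58755929e-04,  3.36803400e-01]), 'contact_force': array([ 0.29395947,  0.10444052, -0.86126515]), 'moment': array([-0.04909358, -0.0238499 , -0.03743594]), 'finger_force': 0.0, 'grip_width': 92.09651681082403}
```

View pics/top0.png

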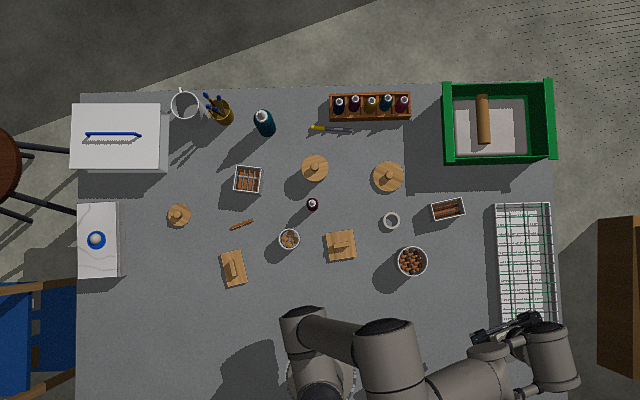

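View pics/side0.png

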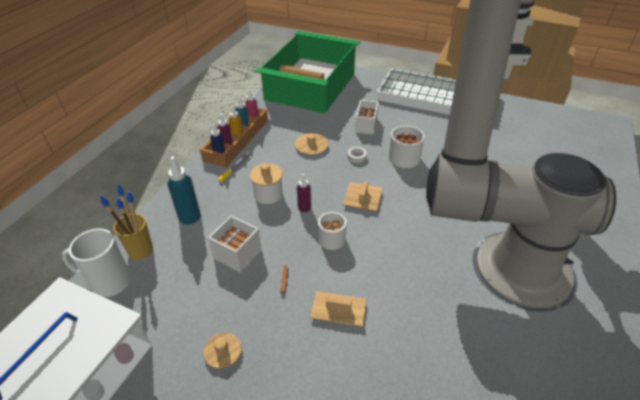

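The top view shows these, as (column, row) pixels:
- **Pots:** square (248,180), small (289,239), oblong (447,209), large (412,262).
- **Lids:** large (388,177), small (178,215), square (340,245), oblong (233,268).
- **Bystanders:** closed pot (315,168), dye bottle (312,204), and a ring at (391,220).

The side view agrees with this.

```bash
cat > h.py <<'E'
import numpy as np, cv2
from scipy.spatial.transform import Rotation as R
from plant import *
def ray(n,uv,z):
    c=get_calibration(n); uv=np.atleast_2d(np.asarray(uv,float))
    d=np.c_[uv,np.ones(len(uv))]@np.linalg.inv(c["mtx"]).T@R.from_euler("xyz",c["attitude"]).as_matrix().T
    p=c["position"]; return p[:2]+d[:,:2]*((z-p[2])/d[:,2:3])
def proj(n,P):
    c=get_calibration(n); q=(np.atleast_2d(P)-c["position"])@R.from_euler("xyz",c["attitude"]).as_matrix()@c["mtx"].T
    return q[:,:2]/q[:,2:]
E
python3 - <<'E'
from h import *
im=cv2.imread("pics/top0.png")
hsv=cv2.cvtColor(im,cv2.COLOR_BGR2HSV)
S={"lid_large":(388,177,14),"lid_small":(178,215,14),"lid_square":(340,245,14),"lid_oblong":(233,268,14),"closed":(315,168,75),"dye":(312,204,60)}
wood=((hsv[...,0]>8)&(hsv[...,0]<28)&(hsv[...,1]>70)&(hsv[...,2]>90)).astype(np.uint8)
for k,(u,v,z) in S.items():
    if k=="dye": print(k,ray("top",(u,v),z)); continue
    m=np.zeros_like(wood);m[v-28:v+28,u-28:u+28]=wood[v-28:v+28,u-28:u+28]
    m=cv2.morphologyEx(m,cv2.MORPH_CLOSE,np.ones((7,7)))
    c=max(cv2.findContours(m,0,1)[0],key=cv2.contourArea)
    w=ray("top",c[:,0],z).astype(np.float32); h=cv2.convexHull(w)
    M=cv2.moments(h); r=cv2.minAreaRect(h)
    print(k,"cen",np.round([M["m10"]/M["m00"],M["m01"]/M["m00"]],1),"rect",np.round(r[0],1),np.round(r[1],1),round(r[2],1))
P=[(248,180),(289,239),(447,209),(412,262),(340,245),(233,268),(388,177),(178,215)]
t=[cv2.resize(im[v-25:v+25,u-25:u+25],(200,200),interpolation=cv2.INTER_NEAREST) for u,v in P]
cv2.imwrite("pics/m.png",np.vstack([np.hstack(t[:4]),np.hstack(t[4:])]))
E
```

```text
lid_large cen [ 648.1 -246.2] rect [ 647.6 -246.3] [100.2 101.2] 87.9
lid_small cen [538.3 452. ] rect [538.2 451.9] [73.5 69.8] 88.4
lid_square cen [424.  -80.9] rect [423.9 -81. ] [91.2 90.8] 7.5
lid_oblong cen [358.9 273. ] rect [358.9 273. ] [111.2  67.7] 12.0
closed cen [672.6  -1.9] rect [672.7  -2.4] [86.8 81.2] 88.4
dye [[556.45687058   8.99616903]]
```

View pics/m.png

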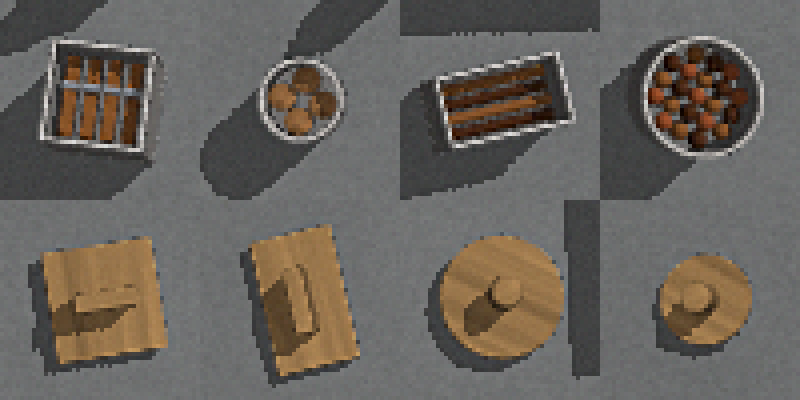

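The crops show thin bright rims that stand out clearly from the side walls, and both bar grips line up with their flanges. Next I measure the rims.

```bash
python3 - <<'E'
from h import *
im=cv2.imread("pics/top0.png"); mn=im.min(2)
for k,(u,v,z) in {"square":(248,180,75),"small":(289,239,65),"oblong":(447,209,60),"large":(412,262,85)}.items():
  for T in(150,175):
    m=np.zeros(mn.shape,np.uint8);m[v-25:v+25,u-25:u+25]=mn[v-25:v+25,u-25:u+25]>T
    p=np.argwhere(m)[:,::-1]; w=ray("top",p,z).astype(np.float32)
    h=cv2.convexHull(w);r=cv2.minAreaRect(h);M=cv2.moments(h)
    print(k,T,len(p),"cen",np.round([M["m10"]/M["m00"],M["m01"]/M["m00"]],1),"rect",np.round(r[0],1),np.round(r[1],1),round(r[2],1),"circ",np.round(cv2.minEnclosingCircle(w)[1],1))
E
```

```text
square 150 81 cen [643.8 215.1] rect [643.8 215.2] [82.3 82.3] 81.6 circ 55.7
square 175 55 cen [643.6 215.2] rect [643.9 215.1] [81.8 81.8] 81.2 circ 55.0
small 150 54 cen [447.8  85.7] rect [447.5  85.3] [64.  60.6] 88.4 circ 33.3
small 175 30 cen [447.5  86.5] rect [447.5  86.9] [60.8 60.6] 88.4 circ 32.3
oblong 150 74 cen [ 530.  -428.1] rect [ 530.  -428.2] [ 58.2 102.9] 10.9 circ 56.7
oblong 175 57 cen [ 529.8 -427.9] rect [ 529.7 -427.6] [ 57.9 101.1] 10.9 circ 56.0
large 150 75 cen [ 366.9 -301.8] rect [ 367.5 -301.9] [91.2 90.4] 88.4 circ 47.4
large 175 46 cen [ 366.7 -301.5] rect [ 367.4 -301.9] [91.  90.6] 87.6 circ 46.7
```

Sizes match the given ones (square 82, oblong 58×103, lids 111×68 and 91), so I'll set off for the large lid.

Request:
{"name": "arm_command", "arguments": {"gripper": [60, 60, 60, 60, 60], "dp": [[1, -0.8, 0], [1, -0.8, 0], [1, -0.8, 0], [1, -0.8, 0], [1, -0.8, 0]], "twist": [1, 1, 1, 0.86, 0]}}

```text
time: 0.72
tool_pos: [280.2, -376.2, 226.5]
tcp_rot: [-3.141, 0.0, -0.001]
contact_force: [0.3, -0.6, 1.1]
grip_width: 60.0
finger_force: 0.0
```

Request:
{"name": "arm_command", "arguments": {"gripper": [60, 60, 60, 60, 60], "dp": [[1, -0.35, 0.2], [1, -0.35, 0.2], [1, -0.35, 0.2], [1, -0.35, 0.2], [1, -0.35, 0.2]], "twist": [0, 0, 0, 0, 0]}}

```text
time: 1.35
tool_pos: [405.3, -333.0, 201.2]
tcp_rot: [-3.141, 0.001, 0.0]
contact_force: [0.2, -0.8, 0.5]
grip_width: 60.1
finger_force: 0.0
```

Request:
{"name": "arm_command", "arguments": {"gripper": [60, 60, 60, 60, 60], "dp": [[1, -0.35, 0.4], [1, -0.35, 0.4], [1, -0.35, 0.4], [1, -0.35, 0.4], [1, -0.35, 0.4]], "twist": [0, 0, 0, 0, 0]}}

```text
time: 1.98
tool_pos: [530.2, -289.3, 150.9]
tcp_rot: [-3.141, 0.001, -0.0]
contact_force: [0.0, 0.6, 0.5]
grip_width: 60.0
finger_force: 0.0
```

Request:
{"name": "arm_command", "arguments": {"gripper": [60, 60, 60, 60, 60], "dp": [[1, -0.35, 0.5], [1, -0.35, 0.5], [1, -0.35, 0.5], [1, -0.35, 0.5], [0.7, -0.3, 0.5]], "twist": [0, 0, 0, 0, 0]}}

```text
time: 2.6
tool_pos: [647.8, -246.7, 88.0]
tcp_rot: [-3.141, 0.001, 0.0]
contact_force: [0.3, -0.5, 0.7]
grip_width: 59.9
finger_force: 0.0
```

Request:
{"name": "arm_command", "arguments": {"gripper": [60, 60, 60, 60, 60], "dp": [[0, 0, 0.8], [0, 0, 0.8], [0, 0, 0.6], [0, 0, 0.4], [0, 0, 0.2]], "twist": [0, 0, 0, 0, 0]}}

```text
time: 3.22
tool_pos: [647.1, -247.3, 18.8]
tcp_rot: [-3.142, 0.0, -0.0]
contact_force: [0.1, 0.5, 1.2]
grip_width: 60.2
finger_force: 0.0
```

Request:
{"name": "arm_command", "arguments": {"gripper": [15, 15, 15, 15, 15], "dp": [[0, 0, 0], [0, 0, 0], [0, 0, 0], [0, 0, 0], [0, 0, 0]], "twist": [0, 0, 0, 0, 0]}}

```text
time: 3.85
tool_pos: [647.4, -247.2, 19.7]
tcp_rot: [3.141, -0.001, -0.0]
contact_force: [-0.2, 0.8, 2.8]
grip_width: 25.1
finger_force: 30.0
```

```bash
python3 - <<'E'
from h import *
o=get_obs(); print(o["tool_pos"],o["grip_width"],o["finger_force"],o["contact_force"])
u,v=proj("side",[648,-246,20])[0].astype(int)
im=cv2.cvtColor(capture("side"),cv2.COLOR_RGB2BGR)
cv2.imwrite("pics/s1.png",cv2.resize(im[v-60:v+60,max(0,u-80):u+80],None,fx=4,fy=4))
E
```

```text
[ 647.36323982 -247.24301243   19.68241465] 25.12405120862815 30.00054806470871 [-0.18867304  0.7668821   2.8336459 ]
```

View pics/s1.png

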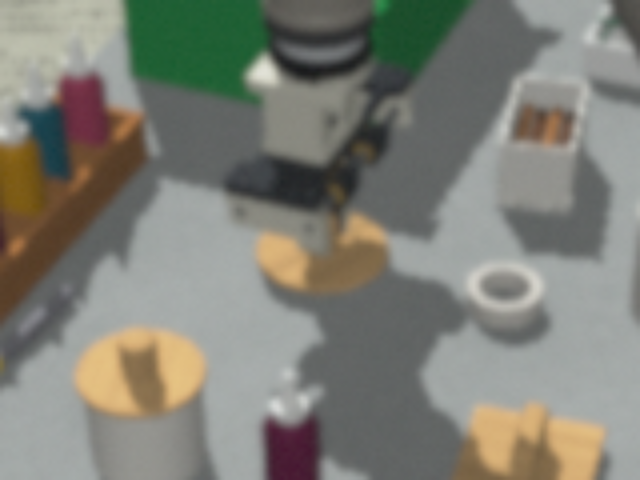

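The fingers hold the large lid's knob (25 mm wide, 30 N) and the lid lies level, so I lift it and carry it to the large pot.

Request:
{"name": "arm_command", "arguments": {"gripper": [15, 15, 15, 15, 15], "dp": [[0, 0, -0.4], [0, 0, -0.8], [0, 0, -1], [0, 0, -1], [0, 0, -1]], "twist": [0, 0, 0, 0, 0]}}

```text
time: 4.53
tool_pos: [647.4, -247.4, 126.7]
tcp_rot: [3.141, -0.001, -0.0]
contact_force: [-0.2, -0.3, -1.0]
grip_width: 25.1
finger_force: 30.0
```

Request:
{"name": "arm_command", "arguments": {"gripper": [15, 15, 15, 15, 15], "dp": [[-0.3, 0.1, -0.6], [-0.6, 0.1, 0], [-0.9, 0.2, 0], [-1, 0.2, 0], [-1, 0.2, 0]], "twist": [0, 0, 0, 0, 0]}}

```text
time: 5.15
tool_pos: [550.8, -267.5, 139.6]
tcp_rot: [3.141, 0.0, -0.0]
contact_force: [0.0, -0.6, -1.2]
grip_width: 25.3
finger_force: 30.0
```

Request:
{"name": "arm_command", "arguments": {"gripper": [15, 15, 15, 15, 15], "dp": [[-1, 0.2, 0], [-1, 0.2, 0], [-1, 0.2, 0], [-1, 0.2, 0], [-1, 0.2, 0]], "twist": [0, 0, 0, 0, 0]}}

```text
time: 5.78
tool_pos: [425.8, -292.3, 139.7]
tcp_rot: [3.141, -0.0, -0.0]
contact_force: [0.4, -0.8, -0.7]
grip_width: 25.1
finger_force: 30.0
```

Request:
{"name": "arm_command", "arguments": {"gripper": [15, 15, 15, 15, 15], "dp": [[-1, 0.2, 0], [-0.8, 0.2, 0], [-0.5, 0, 0], [-0.1, 0, 0], [0, 0, 0]], "twist": [0, 0, 0, 0, 0]}}

```text
time: 6.4
tool_pos: [367.5, -302.3, 139.3]
tcp_rot: [3.141, -0.0, -0.0]
contact_force: [0.3, -0.1, -1.4]
grip_width: 25.1
finger_force: 30.0
```

```bash
python3 - <<'E'
from h import *
o=get_obs(); print(o["tool_pos"],o["tcp_rot"],o["grip_width"],o["contact_force"])
u,v=proj("side",[367,-302,90])[0].astype(int)
im=cv2.cvtColor(capture("side"),cv2.COLOR_RGB2BGR)
cv2.imwrite("pics/s2.png",cv2.resize(im[v-60:v+60,max(0,u-80):u+80],None,fx=4,fy=4))
E
```

```text
[ 367.49860657 -302.27050752  139.34617883] [ 3.14128314e+00 -4.73508672e-04 -4.04094088e-05] 25.10705867492402 [ 0.34179777 -0.08353384 -1.36624866]
```

View pics/s2.png

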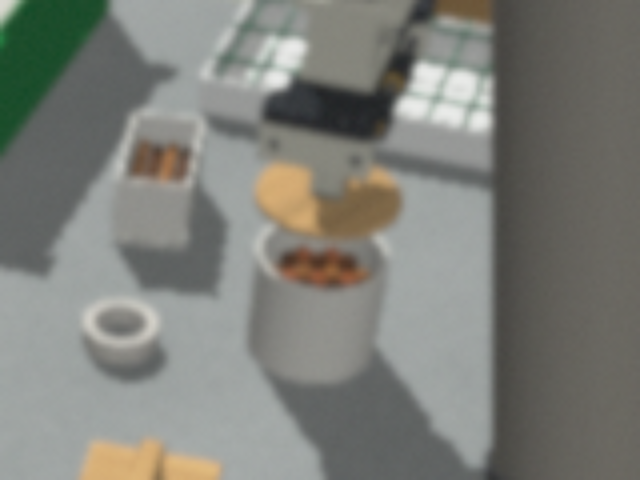

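The lid hangs level above the large pot's rim, so I lower it. The seated height should be TCP z ≈ 95.7.

Request:
{"name": "arm_command", "arguments": {"gripper": [15, 15, 15, 15, 15], "dp": [[-0.04, 0, 0.5], [0, 0, 0.5], [0, 0, 0.3], [0, 0, 0.2], [0, 0, 0.1]], "twist": [0, 0, 0, 0, 0]}}

```text
time: 7.08
tool_pos: [366.2, -302.2, 98.8]
tcp_rot: [-3.141, 0.0, -0.0]
contact_force: [-0.2, 0.0, -1.1]
grip_width: 25.4
finger_force: 30.0
```

Request:
{"name": "arm_command", "arguments": {"gripper": [15, 15, 15, 15, 15], "dp": [[0, 0, 0.1], [0, 0, 0.04], [0, 0, 0], [0, 0, 0], [0, 0, 0]], "twist": [0, 0, 0, 0, 0]}}

```text
time: 7.7
tool_pos: [366.2, -302.3, 95.8]
tcp_rot: [3.141, -0.0, -0.0]
contact_force: [-0.3, 0.9, -0.7]
grip_width: 25.2
finger_force: 30.0
```

No contact force with the plug inside the mouth, so I release and lift.

Request:
{"name": "arm_command", "arguments": {"gripper": [50, 50, 50, 50, 50], "dp": [[0, 0, 0], [0, 0, 0], [0, 0, 0], [0, 0, 0], [0, 0, -0.4]], "twist": [0, 0, 0, 0, 0]}}

```text
time: 8.32
tool_pos: [365.8, -301.9, 105.6]
tcp_rot: [-3.14, 0.001, -0.0]
contact_force: [-0.2, -0.3, 0.4]
grip_width: 49.9
finger_force: 0.0
```

Request:
{"name": "arm_command", "arguments": {"gripper": [50, 50, 50, 50, 50], "dp": [[0, 0, -0.8], [0, 0, -1], [0, 0, -1], [0, 0, -0.6], [0, 0, 0]], "twist": [0, 0, -1, -1, -1]}}

```text
time: 8.95
tool_pos: [366.7, -302.8, 192.8]
tcp_rot: [3.138, -0.002, 0.265]
contact_force: [0.3, -1.3, -1.1]
grip_width: 50.2
finger_force: 0.0
```

```bash
cat >> h.py <<'E'
def plan(tgt,yaw_deg,n):
    """per-row dp (tool axes, units) and twist for n equal rows from here to tgt, yaw"""
    o=get_obs(); p=o["tool_pos"]; y=np.degrees(o["tcp_rot"][2]); dy=(yaw_deg-y)/n; s=(np.array(tgt)-p)/n/25
    print("from",np.round(p,1),round(y,1),"twist/row",round(-dy/5,2),"z/row",round(-s[2],2))
    for i in range(n):
        a=np.radians(y+dy*i); print(i+1,np.round([s[0]*np.cos(a)+s[1]*np.sin(a),s[0]*np.sin(a)-s[1]*np.cos(a)],2))
E
python3 - <<'E'
from h import *
plan((424,-82,80),97.5,20)
im=cv2.cvtColor(capture("side"),cv2.COLOR_RGB2BGR)
u,v=proj("side",[367,-302,90])[0].astype(int)
cv2.imwrite("pics/s3.png",cv2.resize(im[v-45:v+45,max(0,u-60):u+60],None,fx=4,fy=4))
E
```

```text
from [ 366.7 -302.8  192.8] 15.2 twist/row -0.82 z/row 0.23
1 [ 0.23 -0.4 ]
2 [ 0.25 -0.38]
3 [ 0.28 -0.36]
4 [ 0.31 -0.34]
5 [ 0.33 -0.32]
6 [ 0.35 -0.29]
7 [ 0.37 -0.27]
8 [ 0.39 -0.24]
9 [ 0.41 -0.21]
10 [ 0.42 -0.18]
11 [ 0.43 -0.15]
12 [ 0.44 -0.12]
13 [ 0.45 -0.09]
14 [ 0.45 -0.05]
15 [ 0.46 -0.02]
16 [0.46 0.01]
17 [0.45 0.04]
18 [0.45 0.08]
19 [0.44 0.11]
20 [0.43 0.14]
```

View pics/s3.png

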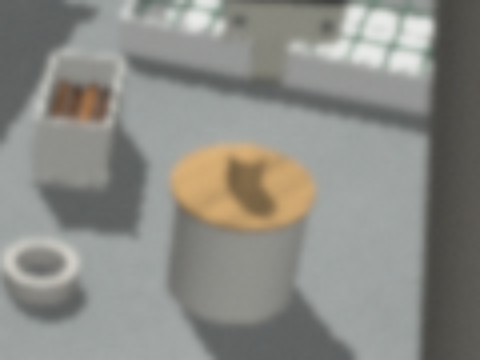

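The large lid sits level and centred on its pot. Next is the square lid.

Request:
{"name": "arm_command", "arguments": {"gripper": [60, 60, 60, 60, 60], "dp": [[0.23, -0.4, 0.2], [0.25, -0.38, 0.2], [0.28, -0.36, 0.2], [0.31, -0.34, 0.2], [0.33, -0.32, 0.2]], "twist": [-0.82, -0.82, -0.82, -0.82, -0.82]}}

```text
time: 9.62
tool_pos: [380.8, -246.4, 165.9]
tcp_rot: [3.141, -0.0, 0.62]
contact_force: [0.1, -0.5, 0.2]
grip_width: 59.8
finger_force: 0.0
```

Request:
{"name": "arm_command", "arguments": {"gripper": [60, 60, 60, 60, 60], "dp": [[0.35, -0.29, 0.2], [0.37, -0.27, 0.2], [0.39, -0.24, 0.2], [0.41, -0.21, 0.2], [0.42, -0.18, 0.2]], "twist": [-0.82, -0.82, -0.82, -0.82, -0.82]}}

```text
time: 10.25
tool_pos: [395.4, -191.2, 141.0]
tcp_rot: [3.141, 0.0, 0.978]
contact_force: [-0.4, -0.3, 0.2]
grip_width: 60.2
finger_force: 0.0
```

Request:
{"name": "arm_command", "arguments": {"gripper": [60, 60, 60, 60, 60], "dp": [[0.43, -0.15, 0.2], [0.44, -0.12, 0.2], [0.45, -0.09, 0.2], [0.45, -0.05, 0.2], [0.46, -0.02, 0.2]], "twist": [-0.82, -0.82, -0.82, -0.82, -0.82]}}

```text
time: 10.88
tool_pos: [410.1, -136.0, 116.0]
tcp_rot: [3.141, 0.0, 1.336]
contact_force: [-0.6, 0.1, 0.0]
grip_width: 60.3
finger_force: 0.0
```

Request:
{"name": "arm_command", "arguments": {"gripper": [60, 60, 60, 60, 60], "dp": [[0.46, 0.01, 0.3], [0.45, 0.04, 0.3], [0.45, 0.08, 0.3], [0.44, 0.11, 0.3], [0.43, 0.14, 0.3]], "twist": [-0.82, -0.82, -0.82, -0.82, -0.82]}}

```text
time: 11.5
tool_pos: [424.9, -81.1, 78.4]
tcp_rot: [3.141, 0.0, 1.694]
contact_force: [0.6, 1.3, -0.3]
grip_width: 60.2
finger_force: 0.0
```

Request:
{"name": "arm_command", "arguments": {"gripper": [60, 60, 60, 60, 60], "dp": [[0, 0, 0.1], [0, 0, 0], [0, 0, 0], [0, 0, 0], [0, 0, 0]], "twist": [0, 0, 0, 0, 0]}}

```text
time: 12.12
tool_pos: [424.7, -81.6, 75.8]
tcp_rot: [3.141, 0.0, 1.692]
contact_force: [-0.1, 0.9, 0.4]
grip_width: 59.9
finger_force: 0.0
```

Request:
{"name": "arm_command", "arguments": {"gripper": [60, 60, 60, 60, 60], "dp": [[0, 0, 0.7], [0, 0, 0.7], [0, 0, 0.5], [0, 0, 0.3], [0, 0, 0.1]], "twist": [-0.1, 0, 0, 0, 0]}}

```text
time: 12.75
tool_pos: [424.6, -81.4, 17.9]
tcp_rot: [-3.141, -0.0, 1.702]
contact_force: [-0.7, -0.1, 0.3]
grip_width: 59.9
finger_force: 0.0
```

Request:
{"name": "arm_command", "arguments": {"gripper": [8, 8, 8, 8, 8], "dp": [[0, 0, 0], [0, 0, 0], [0, 0, 0], [0, 0, 0], [0, 0, 0]], "twist": [0, 0, 0, 0, 0]}}

```text
time: 13.38
tool_pos: [424.7, -81.4, 18.3]
tcp_rot: [3.141, 0.0, 1.702]
contact_force: [-0.7, 0.2, 0.9]
grip_width: 15.9
finger_force: 30.0
```

Request:
{"name": "arm_command", "arguments": {"gripper": [8, 8, 8, 8, 8], "dp": [[0, 0, 0], [0, 0, -0.6], [0, 0, -0.9], [0, 0, -1], [0, 0, -1]], "twist": [0, 0, 0, 0, 0]}}

```text
time: 14.0
tool_pos: [424.4, -81.3, 106.3]
tcp_rot: [-3.141, -0.0, 1.702]
contact_force: [-0.1, 0.2, -1.0]
grip_width: 15.9
finger_force: 30.0
```

Request:
{"name": "arm_command", "arguments": {"gripper": [8, 8, 8, 8, 8], "dp": [[0, 0, -1], [0, 0, -1], [0, 0, -0.7], [0, 0, 0], [0, 0, 0]], "twist": [0, 0, 0, 0, 0]}}

```text
time: 14.62
tool_pos: [424.1, -81.2, 172.4]
tcp_rot: [-3.14, -0.001, 1.702]
contact_force: [0.0, -0.7, -0.6]
grip_width: 16.0
finger_force: 30.0
```

```bash
python3 - <<'E'
from h import *
plan((644,214.5,170),81.3,20)
im=cv2.cvtColor(capture("side"),cv2.COLOR_RGB2BGR)
u,v=proj("side",[424,-82,150])[0].astype(int)
cv2.imwrite("pics/s4.png",cv2.resize(im[v-45:v+45,max(0,u-60):u+60],None,fx=4,fy=4))
E
```

```text
from [424.1 -81.2 172.4] 97.5 twist/row 0.16 z/row 0.0
1 [0.53 0.51]
2 [0.54 0.51]
3 [0.54 0.5 ]
4 [0.55 0.49]
5 [0.56 0.48]
6 [0.56 0.47]
7 [0.57 0.47]
8 [0.58 0.46]
9 [0.58 0.45]
10 [0.59 0.44]
11 [0.6  0.43]
12 [0.6  0.43]
13 [0.61 0.42]
14 [0.61 0.41]
15 [0.62 0.4 ]
16 [0.63 0.39]
17 [0.63 0.38]
18 [0.64 0.37]
19 [0.64 0.36]
20 [0.65 0.35]
```

View pics/s4.png

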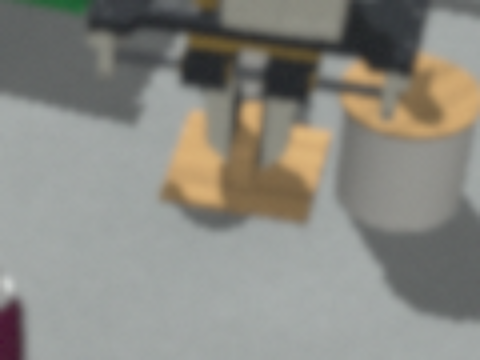

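The square lid is held level and clears the dye bottle (lid underside about 154 mm against 118 mm). I carry it to the square pot.

Request:
{"name": "arm_command", "arguments": {"gripper": [8, 8, 8, 8, 8], "dp": [[0.53, 0.51, 0], [0.54, 0.51, 0], [0.54, 0.5, 0], [0.55, 0.49, 0], [0.56, 0.48, 0]], "twist": [0.16, 0.16, 0.16, 0.16, 0.16]}}

```text
time: 15.3
tool_pos: [479.4, -6.7, 172.1]
tcp_rot: [-3.14, -0.0, 1.631]
contact_force: [0.4, 0.4, -1.0]
grip_width: 16.1
finger_force: 30.0
```

Request:
{"name": "arm_command", "arguments": {"gripper": [8, 8, 8, 8, 8], "dp": [[0.56, 0.47, 0], [0.57, 0.47, 0], [0.58, 0.46, 0], [0.58, 0.45, 0], [0.59, 0.44, 0]], "twist": [0.16, 0.16, 0.16, 0.16, 0.16]}}

```text
time: 15.92
tool_pos: [534.2, 67.0, 171.9]
tcp_rot: [-3.139, 0.0, 1.562]
contact_force: [-0.5, -1.0, 0.1]
grip_width: 15.7
finger_force: 30.0
```

Request:
{"name": "arm_command", "arguments": {"gripper": [8, 8, 8, 8, 8], "dp": [[0.6, 0.43, 0], [0.6, 0.43, 0], [0.61, 0.42, 0], [0.61, 0.41, 0], [0.62, 0.4, 0]], "twist": [0.16, 0.16, 0.16, 0.16, 0.16]}}

```text
time: 16.55
tool_pos: [589.3, 141.0, 171.6]
tcp_rot: [-3.139, 0.001, 1.492]
contact_force: [0.1, -0.6, -1.1]
grip_width: 16.1
finger_force: 30.0
```

Request:
{"name": "arm_command", "arguments": {"gripper": [8, 8, 8, 8, 8], "dp": [[0.63, 0.39, 0], [0.63, 0.38, 0], [0.64, 0.37, 0], [0.64, 0.36, 0], [0.65, 0.35, 0]], "twist": [0.16, 0.16, 0.16, 0.16, 0.2]}}

```text
time: 17.18
tool_pos: [643.8, 215.3, 171.4]
tcp_rot: [-3.139, 0.001, 1.418]
contact_force: [0.4, -0.0, 0.5]
grip_width: 15.7
finger_force: 30.0
```

Request:
{"name": "arm_command", "arguments": {"gripper": [8, 8, 8, 8, 8], "dp": [[0, 0, 0.5], [0, 0, 0.7], [0, 0, 0.7], [0, 0, 0.3], [0, 0, 0]], "twist": [0, 0, 0, 0, 0]}}

```text
time: 17.8
tool_pos: [643.6, 214.6, 117.4]
tcp_rot: [-3.14, 0.001, 1.419]
contact_force: [0.7, -0.4, -1.3]
grip_width: 15.7
finger_force: 30.0
```

```bash
python3 - <<'E'
from h import *
plan((644,214.5,84.3),81.4,1)
im=cv2.cvtColor(capture("side"),cv2.COLOR_RGB2BGR)
u,v=proj("side",[644,215,90])[0].astype(int)
cv2.imwrite("pics/s5.png",cv2.resize(im[v-45:v+45,max(0,u-60):u+60],None,fx=4,fy=4))
E
```

```text
from [643.6 214.6 117.4] 81.3 twist/row -0.02 z/row 1.32
1 [-0.    0.02]
```

View pics/s5.png

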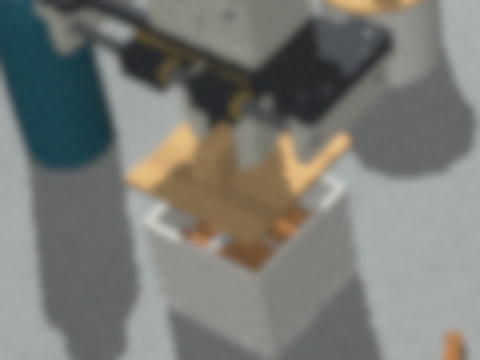

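The lid is lined up with the square pot, about 33 mm above its seat, and the gripper stays clear of the teal bottle. I lower it and release.

Request:
{"name": "arm_command", "arguments": {"gripper": [8, 8, 8, 8, 8], "dp": [[0, 0, 0.4], [0, 0, 0.4], [0, 0, 0.3], [0, 0, 0.12], [0, 0, 0.08]], "twist": [0, 0, 0, 0, 0]}}

```text
time: 18.48
tool_pos: [644.0, 215.0, 85.5]
tcp_rot: [3.142, 0.0, 1.419]
contact_force: [0.2, 0.4, 0.4]
grip_width: 15.8
finger_force: 30.0
```

Request:
{"name": "arm_command", "arguments": {"gripper": [8, 8, 8, 50, 50], "dp": [[0, 0, 0], [0, 0, 0], [0, 0, 0], [0, 0, 0], [0, 0, 0]], "twist": [0, 0, 0, 0, 0]}}

```text
time: 19.1
tool_pos: [644.0, 215.0, 85.9]
tcp_rot: [3.141, -0.0, 1.419]
contact_force: [0.4, 0.2, -0.3]
grip_width: 31.2
finger_force: 0.0
```

Request:
{"name": "arm_command", "arguments": {"gripper": [50, 50, 50, 50, 50], "dp": [[0, 0, 0], [0, 0, 0], [0, 0, -0.4], [0, 0, -0.8], [0, 0, -1]], "twist": [0, 0, 0, 0, 0]}}

```text
time: 19.73
tool_pos: [643.8, 214.9, 141.6]
tcp_rot: [-3.141, 0.0, 1.419]
contact_force: [0.1, -0.2, 0.1]
grip_width: 49.9
finger_force: 0.0
```

```bash
python3 - <<'E'
from h import *
plan((538,451.5,90),42,15)
E
```

```text
from [643.8 214.9 141.6] 81.3 twist/row 0.52 z/row 0.14
1 [ 0.58 -0.37]
2 [ 0.56 -0.4 ]
3 [ 0.54 -0.43]
4 [ 0.52 -0.45]
5 [ 0.5  -0.47]
6 [ 0.48 -0.5 ]
7 [ 0.46 -0.52]
8 [ 0.43 -0.54]
9 [ 0.41 -0.56]
10 [ 0.38 -0.58]
11 [ 0.36 -0.59]
12 [ 0.33 -0.61]
13 [ 0.3  -0.62]
14 [ 0.27 -0.64]
15 [ 0.24 -0.65]
```

Request:
{"name": "arm_command", "arguments": {"gripper": [60, 60, 60, 60, 60], "dp": [[0.58, -0.37, 0], [0.56, -0.4, 0], [0.54, -0.43, 0], [0.52, -0.45, 0], [0.5, -0.47, 0]], "twist": [0.52, 0.52, 0.52, 0.52, 0.52]}}

```text
time: 20.35
tool_pos: [608.6, 294.0, 141.6]
tcp_rot: [3.141, -0.001, 1.19]
contact_force: [0.2, 0.3, 0.8]
grip_width: 60.2
finger_force: 0.0
```

Request:
{"name": "arm_command", "arguments": {"gripper": [60, 60, 60, 60, 60], "dp": [[0.48, -0.5, 0.1], [0.46, -0.52, 0.1], [0.43, -0.54, 0.1], [0.41, -0.56, 0.1], [0.38, -0.58, 0.1]], "twist": [0.52, 0.52, 0.52, 0.52, 0.52]}}

```text
time: 20.98
tool_pos: [572.7, 372.9, 129.0]
tcp_rot: [3.141, -0.001, 0.964]
contact_force: [-0.1, 1.0, -0.1]
grip_width: 59.7
finger_force: 0.0
```

Request:
{"name": "arm_command", "arguments": {"gripper": [60, 60, 60, 60, 60], "dp": [[0.36, -0.59, 0.3], [0.33, -0.61, 0.3], [0.3, -0.62, 0.3], [0.27, -0.64, 0.3], [0.24, -0.65, 0.3]], "twist": [0.52, 0.52, 0.52, 0.52, 0.52]}}

```text
time: 21.6
tool_pos: [537.1, 451.8, 91.3]
tcp_rot: [3.141, -0.001, 0.737]
contact_force: [0.3, 0.4, -0.2]
grip_width: 60.2
finger_force: 0.0
```

```bash
python3 - <<'E'
from h import *
plan((538.2,451.5,19),42,1)
im=cv2.cvtColor(capture("side"),cv2.COLOR_RGB2BGR)
cv2.imwrite("pics/s6.png",im)
E
```

```text
from [537.1 451.8  91.3] 42.2 twist/row 0.04 z/row 2.89
1 [0.03 0.04]
```

View pics/s6.png

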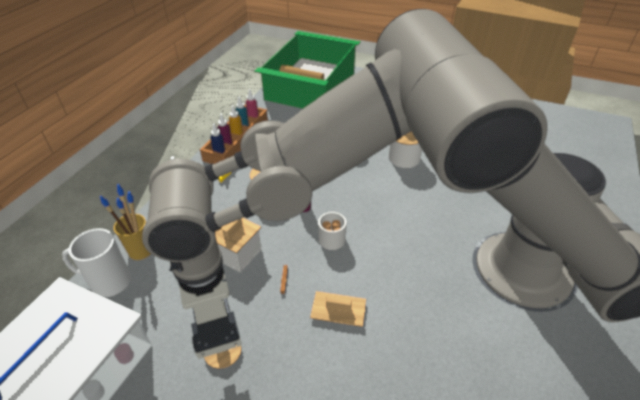

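The gripper is over the small lid at (222,355), and the square pot at (240,235) is closed.

Request:
{"name": "arm_command", "arguments": {"gripper": [60, 60, 60, 60, 60], "dp": [[0.03, 0.04, 0.8], [0, 0, 0.8], [0, 0, 0.7], [0, 0, 0.4], [0, 0, 0.2]], "twist": [0, 0, 0, 0, 0]}}

```text
time: 22.28
tool_pos: [538.3, 450.5, 17.3]
tcp_rot: [-3.142, 0.001, 0.738]
contact_force: [0.0, 0.3, -0.0]
grip_width: 60.3
finger_force: 0.0
```

Request:
{"name": "arm_command", "arguments": {"gripper": [15, 15, 15, 15, 15], "dp": [[0, 0, 0], [0, 0, 0], [0, 0, 0], [0, 0, 0], [0, 0, 0]], "twist": [0, 0, 0, 0, 0]}}

```text
time: 22.9
tool_pos: [538.5, 451.0, 18.6]
tcp_rot: [3.141, -0.001, 0.738]
contact_force: [-0.6, -1.0, 3.1]
grip_width: 25.0
finger_force: 30.0
```

Request:
{"name": "arm_command", "arguments": {"gripper": [15, 15, 15, 15, 15], "dp": [[0, 0, -0.4], [0, 0, -0.8], [0, 0, -1], [0, 0, -1], [0, 0, -1]], "twist": [0, 0, 0, 0, 0]}}

```text
time: 23.52
tool_pos: [538.6, 451.0, 125.8]
tcp_rot: [3.141, -0.002, 0.738]
contact_force: [0.3, -0.1, -1.0]
grip_width: 24.9
finger_force: 30.0
```

```bash
python3 - <<'E'
from h import *
plan((447.6,85.8,130),42.2,20)
E
```

```text
from [538.6 451.  125.8] 42.3 twist/row 0.0 z/row -0.01
1 [-0.63  0.42]
2 [-0.63  0.42]
3 [-0.63  0.42]
4 [-0.63  0.42]
5 [-0.63  0.42]
6 [-0.63  0.42]
7 [-0.63  0.42]
8 [-0.63  0.42]
9 [-0.63  0.42]
10 [-0.63  0.42]
11 [-0.63  0.42]
12 [-0.63  0.42]
13 [-0.63  0.42]
14 [-0.63  0.42]
15 [-0.63  0.42]
16 [-0.63  0.42]
17 [-0.63  0.42]
18 [-0.63  0.42]
19 [-0.63  0.42]
20 [-0.63  0.42]
```

Request:
{"name": "arm_command", "arguments": {"gripper": [15, 15, 15, 15, 15], "dp": [[-0.63, 0.42, 0], [-0.63, 0.42, 0], [-0.63, 0.42, 0], [-0.63, 0.42, 0], [-0.63, 0.42, 0]], "twist": [0, 0, 0, 0, 0]}}

```text
time: 24.15
tool_pos: [515.6, 358.7, 124.9]
tcp_rot: [3.141, -0.002, 0.738]
contact_force: [-0.1, 0.8, 0.6]
grip_width: 25.3
finger_force: 30.0
```

Request:
{"name": "arm_command", "arguments": {"gripper": [15, 15, 15, 15, 15], "dp": [[-0.63, 0.42, 0], [-0.63, 0.42, 0], [-0.63, 0.42, 0], [-0.63, 0.42, 0], [-0.63, 0.42, 0]], "twist": [0, 0, 0, 0, 0]}}

```text
time: 24.78
tool_pos: [492.8, 266.8, 124.8]
tcp_rot: [3.141, -0.002, 0.738]
contact_force: [-0.0, 0.7, -0.5]
grip_width: 25.4
finger_force: 30.0
```

Request:
{"name": "arm_command", "arguments": {"gripper": [15, 15, 15, 15, 15], "dp": [[-0.63, 0.42, 0], [-0.63, 0.42, 0], [-0.63, 0.42, 0], [-0.63, 0.42, 0], [-0.63, 0.42, 0]], "twist": [0, 0, 0, 0, 0]}}

```text
time: 25.4
tool_pos: [469.3, 174.1, 123.2]
tcp_rot: [3.141, 0.0, 0.738]
contact_force: [-0.4, -1.2, -0.3]
grip_width: 25.3
finger_force: 30.0
```

Request:
{"name": "arm_command", "arguments": {"gripper": [15, 15, 15, 15, 15], "dp": [[-0.63, 0.42, 0], [-0.63, 0.42, 0], [-0.63, 0.42, 0], [-0.63, 0.42, 0], [-0.63, 0.42, 0]], "twist": [0, 0, 0, 0, 0]}}

```text
time: 26.02
tool_pos: [446.3, 82.4, 123.2]
tcp_rot: [3.141, -0.0, 0.738]
contact_force: [0.5, -0.1, 0.1]
grip_width: 25.1
finger_force: 30.0
```

Request:
{"name": "arm_command", "arguments": {"gripper": [15, 15, 15, 15, 15], "dp": [[0, 0, 0.4], [0, 0, 0.4], [0, 0, 0], [0, 0, 0], [0, 0, 0]], "twist": [0, 0, 0, 0, 0]}}

```text
time: 26.65
tool_pos: [446.9, 83.8, 103.3]
tcp_rot: [3.141, -0.0, 0.739]
contact_force: [0.3, -0.2, -0.5]
grip_width: 25.1
finger_force: 30.0
```

```bash
python3 - <<'E'
from h import *
plan((447.8,85.2,75),42.2,1)
im=cv2.cvtColor(capture("side"),cv2.COLOR_RGB2BGR)
u,v=proj("side",[447,86,80])[0].astype(int)
cv2.imwrite("pics/s7.png",cv2.resize(im[v-45:v+45,max(0,u-60):u+60],None,fx=4,fy=4))
E
```

```text
from [446.9  83.8 103.3] 42.3 twist/row 0.03 z/row 1.13
1 [ 0.06 -0.02]
```

View pics/s7.png

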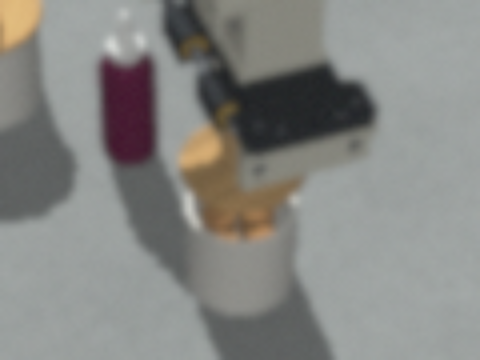

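The small lid is level and centred above its pot, clear of the dye bottle. I shift it 1.5 mm, lower it to about 75 and release.

Request:
{"name": "arm_command", "arguments": {"gripper": [15, 15, 15, 15, 15], "dp": [[0.06, -0.02, 0], [0, 0, 0.4], [0, 0, 0.4], [0, 0, 0.2], [0, 0, 0.1]], "twist": [0, 0, 0, 0, 0]}}

```text
time: 27.32
tool_pos: [447.2, 84.9, 75.1]
tcp_rot: [-3.141, 0.001, 0.738]
contact_force: [-0.5, -0.4, -1.1]
grip_width: 25.4
finger_force: 30.0
```

Request:
{"name": "arm_command", "arguments": {"gripper": [15, 15, 15, 50, 50], "dp": [[0, 0, 0.04], [0, 0, 0], [0, 0, 0], [0, 0, 0], [0, 0, 0]], "twist": [0, 0, 0, 0, 0]}}

```text
time: 27.95
tool_pos: [447.5, 84.9, 74.8]
tcp_rot: [3.141, -0.0, 0.738]
contact_force: [0.1, -0.5, 0.5]
grip_width: 40.9
finger_force: 0.0
```

Request:
{"name": "arm_command", "arguments": {"gripper": [50, 50, 50, 50, 50], "dp": [[0, 0, 0], [0, 0, 0], [0, 0, -0.4], [0, 0, -0.8], [0, 0, -0.8]], "twist": [0, 0, 0, 0, 0]}}

```text
time: 28.58
tool_pos: [447.5, 84.9, 125.8]
tcp_rot: [3.141, -0.0, 0.738]
contact_force: [-0.6, -0.6, -0.2]
grip_width: 50.3
finger_force: 0.0
```

```bash
python3 - <<'E'
from h import *
plan((359,272.5,80),12,15)
E
```

```text
from [447.5  84.9 125.8] 42.3 twist/row 0.4 z/row 0.12
1 [ 0.16 -0.53]
2 [ 0.14 -0.53]
3 [ 0.12 -0.54]
4 [ 0.11 -0.54]
5 [ 0.09 -0.55]
6 [ 0.07 -0.55]
7 [ 0.05 -0.55]
8 [ 0.03 -0.55]
9 [ 0.01 -0.55]
10 [-0.01 -0.55]
11 [-0.03 -0.55]
12 [-0.05 -0.55]
13 [-0.07 -0.55]
14 [-0.09 -0.55]
15 [-0.11 -0.54]
```

Request:
{"name": "arm_command", "arguments": {"gripper": [60, 60, 60, 60, 60], "dp": [[0.16, -0.53, 0], [0.14, -0.53, 0], [0.12, -0.54, 0], [0.11, -0.54, 0], [0.09, -0.55, 0]], "twist": [0.4, 0.4, 0.4, 0.4, 0.4]}}

```text
time: 29.2
tool_pos: [417.9, 147.8, 125.4]
tcp_rot: [3.141, -0.001, 0.563]
contact_force: [0.3, 0.1, -0.1]
grip_width: 59.8
finger_force: 0.0
```

Request:
{"name": "arm_command", "arguments": {"gripper": [60, 60, 60, 60, 60], "dp": [[0.07, -0.55, 0.2], [0.05, -0.55, 0.2], [0.03, -0.55, 0.2], [0.01, -0.55, 0.2], [-0.01, -0.55, 0.2]], "twist": [0.4, 0.4, 0.4, 0.4, 0.4]}}

```text
time: 29.82
tool_pos: [388.6, 210.2, 100.2]
tcp_rot: [3.141, -0.001, 0.388]
contact_force: [0.1, -0.1, -0.4]
grip_width: 59.5
finger_force: 0.0
```

Request:
{"name": "arm_command", "arguments": {"gripper": [60, 60, 60, 60, 60], "dp": [[-0.03, -0.55, 0.2], [-0.05, -0.55, 0.2], [-0.07, -0.55, 0.2], [-0.09, -0.55, 0.2], [-0.11, -0.54, 0]], "twist": [0.4, 0.4, 0.4, 0.4, 0.4]}}

```text
time: 30.45
tool_pos: [358.5, 272.6, 80.0]
tcp_rot: [3.142, -0.0, 0.214]
contact_force: [0.7, -0.3, -0.7]
grip_width: 60.1
finger_force: 0.0
```

Request:
{"name": "arm_command", "arguments": {"gripper": [60, 60, 60, 60, 60], "dp": [[0, 0, 0.1], [0, 0, 0], [0, 0, 0], [0, 0, 0], [0, 0, 0]], "twist": [0, 0, 0, 0, 0]}}

```text
time: 31.08
tool_pos: [358.9, 272.0, 77.2]
tcp_rot: [3.142, -0.0, 0.214]
contact_force: [0.1, -0.3, -0.6]
grip_width: 60.0
finger_force: 0.0
```

```bash
python3 - <<'E'
from h import *
plan((359,272.5,18.5),12,1)
cv2.imwrite("pics/s8.png",cv2.cvtColor(capture("side"),cv2.COLOR_RGB2BGR))
E
```

```text
from [358.9 272.   77.2] 12.3 twist/row 0.06 z/row 2.35
1 [ 0.01 -0.02]
```

View pics/s8.png

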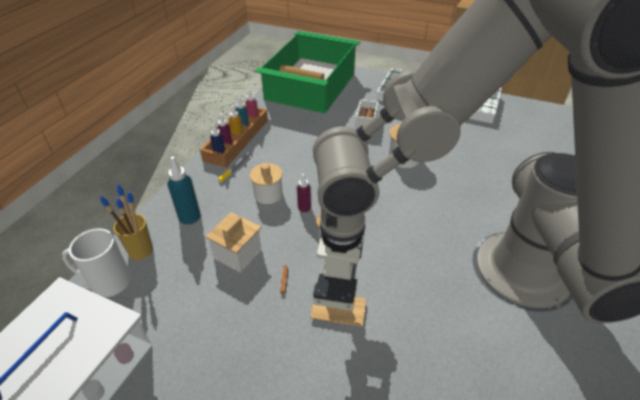

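The gripper is over the oblong lid at (340,310), and the square pot at (233,240) is closed squarely. I descend and grip.

Request:
{"name": "arm_command", "arguments": {"gripper": [60, 60, 60, 60, 60], "dp": [[0, 0, 0.7], [0, 0, 0.7], [0, 0, 0.5], [0, 0, 0.3], [0, 0, 0.12]], "twist": [0, 0, 0, 0, 0]}}

```text
time: 31.75
tool_pos: [358.7, 272.1, 18.9]
tcp_rot: [3.141, 0.0, 0.215]
contact_force: [0.9, 0.2, -1.2]
grip_width: 60.1
finger_force: 0.0
```

Request:
{"name": "arm_command", "arguments": {"gripper": [8, 8, 8, 8, 8], "dp": [[0, 0, 0], [0, 0, 0], [0, 0, 0], [0, 0, 0], [0, 0, 0]], "twist": [0, 0, 0, 0, 0]}}

```text
time: 32.38
tool_pos: [358.8, 272.2, 19.3]
tcp_rot: [-3.142, -0.0, 0.215]
contact_force: [-0.4, 1.2, 1.0]
grip_width: 15.6
finger_force: 30.0
```

Request:
{"name": "arm_command", "arguments": {"gripper": [8, 8, 8, 8, 8], "dp": [[0, 0, 0], [0, 0, -0.5], [0, 0, -0.9], [0, 0, -1], [0, 0, -1]], "twist": [0, 0, 0, 0, 0]}}

```text
time: 33.0
tool_pos: [358.6, 272.1, 105.6]
tcp_rot: [3.142, -0.0, 0.215]
contact_force: [0.1, -0.4, -1.4]
grip_width: 15.7
finger_force: 30.0
```

Request:
{"name": "arm_command", "arguments": {"gripper": [8, 8, 8, 8, 8], "dp": [[0, 0, -1], [0, 0, -0.9], [0, 0, 0], [0, 0, 0], [0, 0, 0]], "twist": [0, 0, 0, 0, 0]}}

```text
time: 33.62
tool_pos: [358.1, 271.8, 150.8]
tcp_rot: [3.141, 0.002, 0.215]
contact_force: [-0.8, -0.7, -0.9]
grip_width: 15.5
finger_force: 30.0
```

```bash
python3 - <<'E'
from h import *
plan((530,-428.5,146),-79.1,35)
E
```

```text
from [358.1 271.8 150.8] 12.3 twist/row 0.52 z/row 0.01
1 [0.02 0.82]
2 [0.06 0.82]
3 [0.1  0.82]
4 [0.13 0.81]
5 [0.17 0.81]
6 [0.21 0.8 ]
7 [0.24 0.79]
8 [0.28 0.78]
9 [0.31 0.76]
10 [0.35 0.75]
11 [0.38 0.73]
12 [0.41 0.71]
13 [0.45 0.69]
14 [0.48 0.67]
15 [0.51 0.65]
16 [0.54 0.63]
17 [0.56 0.6 ]
18 [0.59 0.57]
19 [0.62 0.55]
20 [0.64 0.52]
21 [0.66 0.49]
22 [0.69 0.46]
23 [0.71 0.43]
24 [0.72 0.39]
25 [0.74 0.36]
26 [0.76 0.32]
27 [0.77 0.29]
28 [0.78 0.25]
29 [0.79 0.22]
30 [0.8  0.18]
31 [0.81 0.15]
32 [0.82 0.11]
33 [0.82 0.07]
34 [0.82 0.03]
35 [ 0.82 -0.  ]
```

Request:
{"name": "arm_command", "arguments": {"gripper": [8, 8, 8, 8, 8], "dp": [[0.02, 0.82, 0], [0.06, 0.82, 0], [0.1, 0.82, 0], [0.13, 0.81, 0], [0.17, 0.81, 0]], "twist": [0.52, 0.52, 0.52, 0.52, 0.52]}}

```text
time: 34.25
tool_pos: [383.0, 171.5, 150.9]
tcp_rot: [3.141, 0.002, -0.014]
contact_force: [0.3, -0.2, 0.1]
grip_width: 15.6
finger_force: 30.0
```

Request:
{"name": "arm_command", "arguments": {"gripper": [8, 8, 8, 8, 8], "dp": [[0.21, 0.8, 0], [0.24, 0.79, 0], [0.28, 0.78, 0], [0.31, 0.76, 0], [0.35, 0.75, 0]], "twist": [0.52, 0.52, 0.52, 0.52, 0.52]}}

```text
time: 34.88
tool_pos: [407.6, 71.3, 150.9]
tcp_rot: [3.141, 0.002, -0.241]
contact_force: [0.8, 0.1, -0.9]
grip_width: 15.6
finger_force: 30.0
```

Request:
{"name": "arm_command", "arguments": {"gripper": [8, 8, 8, 8, 8], "dp": [[0.38, 0.73, 0], [0.41, 0.71, 0], [0.45, 0.69, 0], [0.48, 0.67, 0], [0.51, 0.65, 0]], "twist": [0.52, 0.52, 0.52, 0.52, 0.52]}}

```text
time: 35.5
tool_pos: [432.5, -28.5, 150.9]
tcp_rot: [3.141, 0.002, -0.468]
contact_force: [0.5, 0.7, -1.2]
grip_width: 16.1
finger_force: 30.0
```

Request:
{"name": "arm_command", "arguments": {"gripper": [8, 8, 8, 8, 8], "dp": [[0.54, 0.63, 0], [0.56, 0.6, 0], [0.59, 0.57, 0], [0.62, 0.55, 0], [0.64, 0.52, 0]], "twist": [0.52, 0.52, 0.52, 0.52, 0.52]}}

```text
time: 36.12
tool_pos: [457.6, -129.0, 151.3]
tcp_rot: [3.141, 0.001, -0.695]
contact_force: [0.7, 0.5, -1.9]
grip_width: 16.0
finger_force: 30.0
```

Request:
{"name": "arm_command", "arguments": {"gripper": [8, 8, 8, 8, 8], "dp": [[0.66, 0.49, 0], [0.69, 0.46, 0], [0.71, 0.43, 0], [0.72, 0.39, 0], [0.74, 0.36, 0]], "twist": [0.52, 0.52, 0.52, 0.52, 0.52]}}

```text
time: 36.75
tool_pos: [482.6, -229.4, 151.7]
tcp_rot: [3.142, -0.0, -0.923]
contact_force: [0.1, -0.2, 0.2]
grip_width: 15.6
finger_force: 30.0
```

Request:
{"name": "arm_command", "arguments": {"gripper": [8, 8, 8, 8, 8], "dp": [[0.76, 0.32, 0], [0.77, 0.29, 0], [0.78, 0.25, 0], [0.79, 0.22, 0], [0.8, 0.18, 0]], "twist": [0.52, 0.52, 0.52, 0.52, 0.52]}}

```text
time: 37.38
tool_pos: [507.6, -328.9, 151.6]
tcp_rot: [3.141, 0.0, -1.15]
contact_force: [0.7, 0.1, -0.4]
grip_width: 15.8
finger_force: 30.0
```

Request:
{"name": "arm_command", "arguments": {"gripper": [8, 8, 8, 8, 8], "dp": [[0.81, 0.15, 0], [0.82, 0.11, 0], [0.82, 0.07, 0], [0.82, 0.03, 0], [0.82, 0, 0]], "twist": [0.52, 0.52, 0.52, 0.52, 0.52]}}

```text
time: 38.0
tool_pos: [532.5, -428.7, 151.4]
tcp_rot: [3.141, 0.0, -1.377]
contact_force: [0.2, -0.7, -0.5]
grip_width: 15.7
finger_force: 30.0
```

Request:
{"name": "arm_command", "arguments": {"gripper": [8, 8, 8, 8, 8], "dp": [[0, 0, 0.5], [0, 0, 0.7], [0, 0, 0.5], [0, 0, 0], [0, 0, 0]], "twist": [0, 0, 0, 0, 0]}}

```text
time: 38.62
tool_pos: [532.8, -427.3, 109.7]
tcp_rot: [-3.141, -0.001, -1.373]
contact_force: [0.6, -0.7, -0.4]
grip_width: 15.8
finger_force: 30.0
```

```bash
python3 - <<'E'
from h import *
plan((530,-428.5,70.5),-79.1,1)
im=cv2.cvtColor(capture("side"),cv2.COLOR_RGB2BGR)
u,v=proj("side",[530,-428,70])[0].astype(int)
cv2.imwrite("pics/s9.png",cv2.resize(im[v-45:v+45,max(0,u-60):u+60],None,fx=5,fy=5))
E
```

```text
from [ 532.8 -427.3  109.7] -78.7 twist/row 0.08 z/row 1.57
1 [0.02 0.12]
```

View pics/s9.png

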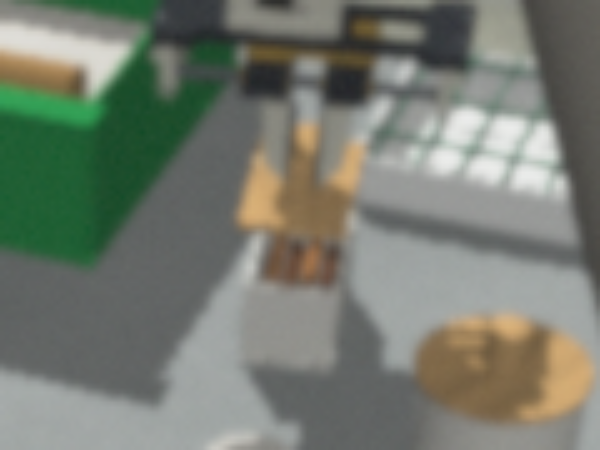

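The lid is aligned over the oblong pot and needs about 3 mm of correction. I shift it, lower it and check.

Request:
{"name": "arm_command", "arguments": {"gripper": [8, 8, 8, 8, 8], "dp": [[0.02, 0.12, 0], [0, 0, 0.5], [0, 0, 0.4], [0, 0, 0.3], [0, 0, 0.15]], "twist": [0.08, 0, 0, 0, 0]}}

```text
time: 39.3
tool_pos: [529.4, -428.2, 74.5]
tcp_rot: [3.141, 0.001, -1.381]
contact_force: [-0.1, 0.4, -1.2]
grip_width: 15.8
finger_force: 30.0
```

Request:
{"name": "arm_command", "arguments": {"gripper": [8, 8, 8, 8, 8], "dp": [[0, 0, 0.12], [0, 0, 0.08], [0, 0, 0], [0, 0, 0], [0, 0, 0]], "twist": [0, 0, 0, 0, 0]}}

```text
time: 39.92
tool_pos: [529.7, -428.5, 70.7]
tcp_rot: [-3.141, -0.0, -1.381]
contact_force: [0.2, -0.5, -1.1]
grip_width: 15.9
finger_force: 30.0
```

Seated height is reached with no side force, so I release, lift and back off for a final check.

Request:
{"name": "arm_command", "arguments": {"gripper": [50, 50, 50, 50, 50], "dp": [[0, 0, 0], [0, 0, 0], [0, 0, 0], [0, 0, 0], [0, 0, -0.4]], "twist": [0, 0, 0, 0, 0]}}

```text
time: 40.55
tool_pos: [529.2, -428.1, 79.9]
tcp_rot: [3.14, 0.002, -1.381]
contact_force: [0.6, 0.0, 0.3]
grip_width: 49.7
finger_force: 0.0
```

Request:
{"name": "arm_command", "arguments": {"gripper": [50, 50, 50, 50, 50], "dp": [[0, 0, -0.8], [0, 0, -1], [0, 0, -1], [0, 0, -1], [0, 0, -1]], "twist": [0, 0, 0, 0, 0]}}

```text
time: 41.18
tool_pos: [529.7, -428.5, 202.3]
tcp_rot: [-3.141, -0.001, -1.381]
contact_force: [0.7, -0.2, -0.2]
grip_width: 49.9
finger_force: 0.0
```

Request:
{"name": "arm_command", "arguments": {"gripper": [50, 50, 50, 50, 50], "dp": [[0, 1, -0.5], [0, 1, 0], [0, 1, 0], [0, 1, 0], [0, 1, 0]], "twist": [0, 0, 0, 0, 0]}}

```text
time: 41.8
tool_pos: [406.2, -452.3, 213.9]
tcp_rot: [-3.141, -0.001, -1.381]
contact_force: [0.3, -0.1, 1.0]
grip_width: 50.0
finger_force: 0.0
```

```bash
python3 - <<'E'
from h import *
t=cv2.cvtColor(capture("top"),cv2.COLOR_RGB2BGR); s=cv2.cvtColor(capture("side"),cv2.COLOR_RGB2BGR)
a=[]
for P in ([367,-302,85],[447,86,65],[644,215,75],[530,-428,60]):
    for n,im in(("top",t),("side",s)):
        u,v=proj(n,P)[0].astype(int); a.append(cv2.resize(im[v-25:v+25,u-25:u+25],(200,200),interpolation=cv2.INTER_CUBIC))
cv2.imwrite("pics/f.png",np.vstack([np.hstack(a[0::2]),np.hstack(a[1::2])]))
hsv=cv2.cvtColor(t,cv2.COLOR_BGR2HSV)
w=((hsv[...,0]>8)&(hsv[...,0]<28)&(hsv[...,1]>70)&(hsv[...,2]>90)).astype(np.uint8)
for k,P in dict(large=(367,-302,90),small=(447.6,86,70),square=(643.8,215,80),oblong=(530,-428,65)).items():
    u,v=proj("top",P)[0].astype(int); m=np.zeros_like(w); m[v-24:v+24,u-24:u+24]=w[v-24:v+24,u-24:u+24]
    m=cv2.morphologyEx(m,cv2.MORPH_CLOSE,np.ones((7,7)))
    c=max(cv2.findContours(m,0,1)[0],key=cv2.contourArea); r=cv2.minAreaRect(ray("top",c[:,0],P[2]).astype(np.float32)); print(k,np.round(r[0],1),np.round(r[1],1),round(r[2],1))
print(get_obs()["tool_pos"])
E
```

```text
large [ 367.6 -302.6] [101.3 100.9] 61.7
small [449.   84.9] [72.2 71.8] 43.6
square [642.9 215.1] [91.9 91.1] 81.2
oblong [ 529.2 -430.1] [ 67.  110.3] 10.9
[ 405.0735582  -452.79564137  214.0722729 ]
```

View pics/f.png

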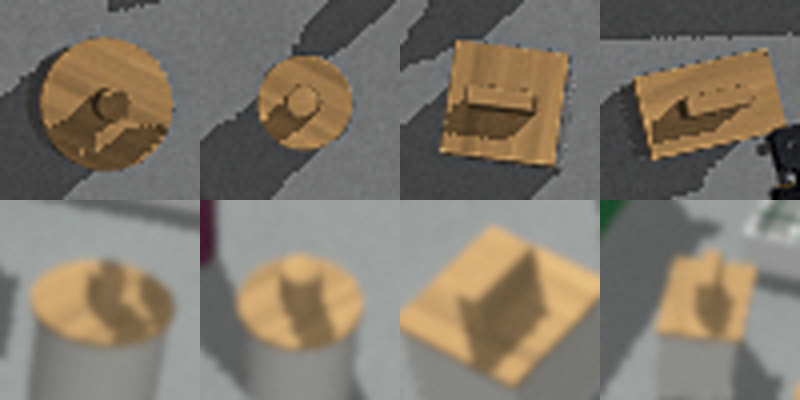

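All four lids sit level on their rims, and their centres are within about 2 mm of the measured pot centres. I hand in.

```bash
python3 -c "
from plant import *
print(close_job())"
```

```text
the job is handed in; nothing more can be done
None
```

All four lids are on their matching canisters, looking level and fully home in the last pictures, and the job is handed in at about 42 s of the 115 s allowed; the hand-in gave no verdict.

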